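# Drift the junction box cover plate into line and fit its bolt

## Task

The cover plate on the grey junction box lies out of line with the backing frame under it. Work the tapered drift pin gently down through the plate's larger hole, letting it draw the holes into line, until its collar sits flush on the plate; then, with the drift left in, put the thumb bolt in the smaller hole, fully home, and leave both standing there. Never force the drift on its way down (a push of some 15 N is plenty; over 30 N on it is too much), ram neither of them home, and leave the other things on the bench alone.

Things in the scene. Friction and masses are not known exactly. Their poses are not given: they have to be found in the camera images.
- box: Grey steel junction box fixed to the bench, 150 x 220 x 70 mm (x, y, z), black glands on its long sides; origin at the centre of its underside, y along its length. In its mouth a 10 mm thick backing frame, top 70 mm above the bench, is fixed off the box's middle by some unmeasured mm in x and y. It has two through holes, sized and spaced as the plate's; below it the box is hollow (56 mm).
- plate_mid (a point): Middle of the top face (76 mm above the bench) of the aluminium cover plate, 110 x 180 x 6 mm, on the backing frame; y along its length, parallel to the box. Two started bolts with washers (heads 8 mm high, within 6 mm of x = +-30 mm from here) keep it from lifting or turning. It slides level up to 10 mm any way against about 3.5 N of rubbing in x and in y each, and stays where left.
- plate_big_hole (a point): Centre, on the plate's top face, of its larger through hole, 18 mm wide, 60 mm from the plate's middle in +y. The frame's hole below is off by 4 to 6.5 mm sideways, unmeasured: a tapered pin pushed down here meets the edge of the frame's hole and must be let move sideways, the plate with it, the way that edge pushes it.
- plate_small_hole (a point): Centre, on the plate's top face, of its smaller through hole, 12.5 mm wide, 60 mm from the plate's middle in -y (120 mm from the larger hole).
- drift_handle (a point): Steel drift pin, upright, nose down in the stand; the point is the middle of its round dark handle (20 mm wide, 50 mm tall), z up. Below the handle a collar 28 mm wide, 4 mm thick, its underside 29 mm below the point; then a round shank 17 mm wide, 16 mm long; then a nose tapering over 30 mm to a flat tip 3 mm wide, 75 mm below the point. 110 to 210 g.
- bolt_head (a point): Steel thumb bolt, upright in the stand; the point is the middle of its round ribbed head (20 mm wide, 30 mm tall), z up. Below the head a flange 26 mm wide, 3 mm thick, its underside 18 mm below the point; then a plain round shank 10 mm wide, 30 mm long, whose last 4 mm taper to 7 mm. Only pushed in, not turned. 60 to 120 g.
- stand: Plywood block fixed to the bench, 60 x 140 x 52 mm, origin at the centre of its underside, with two upright 18 mm holes 42 mm either side of its middle along its y axis. Drift and bolt stand loosely in them, which in which varies, collar and flange resting on its top.
- dish_mid (a point): Bystander: red plastic dish, 120 mm wide, 30 mm high; the point is its centre, half-way up.
- carton_mid (a point): Bystander: pale paper carton, 90 x 130 x 50 mm; the point is its centre.
- driver_mid (a point): Bystander: screwdriver with a black handle, lying on the bench; the point is at its middle.
Mind the look-alikes: they are no part of the job. Several things have the shape of the stand; the one meant has the colours described above.

How it is judged:
On the way:
1. the drift pin stands fully home in the larger hole, its collar on the plate, the bolt not yet in (z of drift_handle in the frame of plate_big_hole below 0.031 m and horizontal distance between drift_handle and plate_big_hole below 0.004 m and angle between drift_handle's own z axis and vertical below 0.08 rad and horizontal distance between bolt_head and plate_small_hole above 0.02 m), for 0.2 s.
At the end, for the whole second after the job is handed in: Drift upright (within 0.08 rad) in the larger hole, collar within 2 mm of the plate, handle's middle within 4 mm sideways of the hole's centre; thumb bolt upright (0.1 rad) in the smaller hole, flange within 2 mm of the plate, within 4 mm sideways (z of drift_handle in the frame of plate_big_hole below 0.031 m and horizontal distance between drift_handle and plate_big_hole below 0.004 m and angle between drift_handle's own z axis and vertical below 0.08 rad and z of bolt_head in the frame of plate_small_hole below 0.02 m and horizontal distance between bolt_head and plate_small_hole below 0.004 m and angle between bolt_head's own z axis and vertical below 0.1 rad); the robot touches nothing.
It fails at once if the drift pin is forced: more than 30 N between it and the box, frame or plate while it is not yet home (contact force between drift and box above 30 N and z of drift_handle in the frame of plate_big_hole above 0.031 m).
It fails at once if the drift pin is rammed: more than 70 N between it and the box, frame or plate (contact force between drift and box above 70 N).
It fails at once if the bolt is rammed: more than 70 N between it and the box, frame or plate (contact force between bolt and box above 70 N).
It fails at once if a bystander is shifted by more than 15 mm (distance of any of dish_mid, carton_mid, driver_mid from where it was at the start of the episode above 0.015 m).
It also fails if it takes over 72 s, if anything falls off the work surface, if the arm or the gripper's body presses on something with over 40 N, if the wrist force passes 120 N, or if a joint passes its speed limit or range.

## Robot

A 6-joint arm with a two-finger parallel gripper is mounted at the origin on the work surface. World frame = base frame: x ahead of the robot, y to its left, z up, the work surface at z = 0. Lengths are in m, angles in rad, forces in N, time in s.
With the tool pointing down it reaches from about 0.275 to 0.825 m from the base axis. Payload 4.9 kg.
Tool frame: the origin (TCP) lies at the very end of the fingers, on their centre line; the grasp point (between the pads) lies 19 mm behind it; z points along the fingers, y is the line along which they close (so a half turn about z gives the same grasp; the last joint's range is limited). The gripper opens to 85 mm and grips with 20 to 120 N. Pads are 22 mm wide; open, the fingers measure 114 mm over their backs; the gripper's body (76 mm by 85 mm) begins 54 mm behind the grasp point. The pads swing forward as they close: fully open they stand 13 mm farther back than shut.
Start: joints at [1.164, 0.326, -0.193, 1.052, 0, 1.437], TCP at [0.148, 0.53, 0.231] pointing down, gripper open.
Joint ranges: [-2.65, 2.65], [-0.97, 1.79], [-1.3, 1.35], [-1.93, 2.1], [-1.47, 1.37], [-3.14, 3.14]. Speed limits (rad/s): [2.57, 2.57, 3.14, 3.14, 3.14, 3.14].

## Interface

Orientations are given as a 3x3 rotation matrix whose columns are the frame's x, y, z axes.
In Python, from rig import sensors, get_image, order, nets gives the robot as it stands.
- The arm moves only by the shell command python3 -m jog 'ROWS' [FORCE]. ROWS is JSON, a list of rows, each an object with "claw": the finger opening in m, from 0 to 0.0854; "linear": the shift along the world's x, y, z in m, a list of three; "twist": the turn, a rotation vector about the world's x, y, z in degrees, a list of three. A call has 1 to 12 rows; each row shifts and turns the commanded pose from where the row before left it; what a row does not reach is not made up. A row lasts 1/8 s, in which the tool goes at most 62.5 mm and 10.7 degrees, less where a joint would pass 70% of its speed; a pose out of reach is approached as far as the arm can. A call with a gripper value outside its range is refused whole. The fingers move at their own pace and stop on an object; FORCE is the grip in N (left out, the last holds). Time passes only in rows, so rows that do not move let the fingers close. It gives the time, the measured TCP pose, the force, the opening and the grip force at its end, in the units of the state.
- sensors.state(): the state, without advancing time (a new reading comes with each control period).
- get_image(name): name is "scene" or "top" or "wrist"; returns a dict with "frame" (480x640x3 uint8, red, green, blue), "z_map" (480x640 float32, m along the optical axis (not along the pixel's ray), 0 where there is no reading), "mtx" (3x3 intrinsics, pixels), "view" (4x4, takes a point from world to camera coordinates); the wrist camera has in their place "tool_from_camera" (4x4, takes a point from camera to tool coordinates, whose origin is the TCP and whose axes are the flange's). Camera axes: x right, y down, z forward; pixel columns grow to the right and rows downward; lengths in m; the calibration is good to about 2 mm. A picture is of the moment at which its call begins: read the wrist's pose just before it.
- order.close_job(): hands the job in; it is judged then, once.
Trained networks look in a picture, given as the dict that the camera call returned (one of the last four; its "shot" number tells which), for a name from the list of things; names that differ only in an ending like _2 or _b are one class to them, and where a whole thing is asked for, a point or a joint stands for the part that bears it (a point fixed in the world has none). Each returns a list of dicts, best first, with "score" (0 to 1); they miss things now and then, are a little off and sometimes report something else, mostly with a low value. They report only what shows in the picture. A call takes as long as a camera call. They do not tell look-alikes from the thing itself.
- nets.masks_of(target, picture): "mask" (480x640 bool, what is visible of it) and "box" ([left, top, right, bottom] in pixels, round what is visible of it).
The state is a dict: "time_s": time; "qpos": joint angles; "qvel": joint speeds; "joint_efforts": joint torques, N m; "position": TCP position; "eef_rot": TCP orientation; "contact_force": force on the tool from outside, world axes, zero at the start; "wrist_torque": the same for the moment, N m; "finger_gap": opening from 0.0 (shut) to 1.0 (fully open); "grip_force": force on a finger pad.
Only numpy, scipy, OpenCV 4.12 (cv2) and the standard library are available. Lean on these libraries where they do the work, as an engineer would, in place of code of your own. Each camera call takes 0.05 s, during which the arm holds its last target. There are 200 camera calls.

## Working session

There is one attempt and no reset: what is moved stays moved. The work goes in short steps, Python scripts to look and compute and a shell command to move; the robot and the scene stay as the last step left them, time stands still between calls to the robot, and variables do not carry over. Pictures are saved under pics/ and viewed, at most 10 in all, crops included, and the job is handed in when it is done.

```bash
mkdir -p pics; ls; cat > h.py <<'E'
import numpy as np, cv2
from rig import sensors, get_image, order, nets
def world(p,mask=None):
    """pixel->world map (480x640x3)"""
    z=p["z_map"].astype(float); K=p["mtx"]; v,u=np.mgrid[0:480,0:640]
    c=np.stack([(u-K[0,2])/K[0,0]*z,(v-K[1,2])/K[1,1]*z,z,np.ones_like(z)],-1)
    if "view" in p: T=np.linalg.inv(p["view"])
    else:
        s=p["state"]; T=np.eye(4); T[:3,:3]=s["eef_rot"]; T[:3,3]=s["position"]; T=T@p["tool_from_camera"]
    w=c@T.T
    w[z==0]=np.nan
    return w[...,:3]
def shot(n):
    s=sensors.state(); p=get_image(n)
    if n=="wrist": p["state"]={k:np.array(s[k]) for k in("eef_rot","position")}
    return p
def save(p,n,crop=None,f=1):
    im=p["frame"][...,::-1]
    if crop: l,t,r,b=crop; im=im[t:b,l:r]
    cv2.imwrite("pics/"+n,cv2.resize(im,None,fx=f,fy=f,interpolation=cv2.INTER_CUBIC))
E
python3 - <<'E'
from h import *
np.set_printoptions(precision=3,suppress=True)
for n in("top","scene"):
    p=shot(n); save(p,n+".png"); w=world(p)
    for t in["box","stand","drift_handle","bolt_head","dish_mid","carton_mid","driver_mid","plate_mid"]:
        for r in nets.masks_of(t,p)[:4]:
            q=w[r["mask"]]; print(n,t,round(r["score"],2),np.round(r["box"]),np.nanmedian(q,0),np.nanmin(q,0),np.nanmax(q,0))
E
```

```text
pics
top box 0.78 [320. 204. 442. 300.] [ 0.501 -0.161  0.073] [ 0.405 -0.285 -0.002] [ 0.615 -0.04   0.089]
top stand 0.86 [195. 207. 266. 243.] [0.551 0.153 0.051] [ 0.522  0.085 -0.004] [0.599 0.227 0.111]
top stand 0.77 [ 99. 185. 177. 223.] [0.592 0.341 0.051] [ 0.552  0.27  -0.003] [0.639 0.438 0.059]
top stand 0.75 [187. 273. 260. 313.] [0.406 0.163 0.051] [ 0.367  0.089 -0.005] [0.451 0.244 0.06 ]
top drift_handle 0.69 [203. 210. 215. 226.] [0.551 0.195 0.092] [0.543 0.186 0.052] [0.567 0.211 0.111]
top drift_handle 0.48 [304. 102. 358. 152.] [ 0.784 -0.051  0.015] [ 0.719 -0.11  -0.005] [0.838 0.008 0.035]
top dish_mid 0.65 [302. 100. 356. 152.] [ 0.783 -0.052  0.015] [ 0.719 -0.112 -0.007] [0.849 0.008 0.035]
top dish_mid 0.52 [210. 124. 294. 145.] [0.762 0.08  0.022] [0.748 0.027 0.001] [0.782 0.216 0.031]
top carton_mid 0.57 [439. 337. 515. 390.] [ 0.281 -0.358  0.049] [ 0.225 -0.446 -0.006] [ 0.335 -0.292  0.057]
top driver_mid 0.79 [205. 124. 296. 141.] [0.764 0.085 0.022] [ 0.748  0.027 -0.004] [0.786 0.223 0.031]
top driver_mid 0.26 [194. 206. 266. 244.] [0.551 0.155 
[... 723 characters left out ...]
197 0.079] [0.545 0.185 0.051] [0.571 0.21  0.11 ]
scene bolt_head 0.75 [373. 253. 384. 271.] [0.57  0.115 0.072] [ 0.447  0.102 -0.001] [0.58  0.129 0.089]
scene dish_mid 0.92 [259. 323. 320. 370.] [ 0.767 -0.054  0.016] [ 0.694 -0.117 -0.002] [0.838 0.007 0.034]
scene carton_mid 0.92 [181. 183. 241. 221.] [ 0.312 -0.356  0.048] [ 0.149 -0.469 -0.001] [ 0.34  -0.293  0.056]
scene carton_mid 0.22 [411. 250. 425. 273.] [0.563 0.197 0.08 ] [0.431 0.185 0.017] [0.571 0.217 0.11 ]
scene driver_mid 0.93 [329. 340. 435. 363.] [0.774 0.089 0.02 ] [ 0.732  0.023 -0.001] [0.783 0.224 0.03 ]
scene plate_mid 0.94 [212. 215. 305. 262.] [ 0.515 -0.163  0.077] [ 0.429 -0.263  0.067] [ 0.584 -0.067  0.088]
```

View pics/top.png

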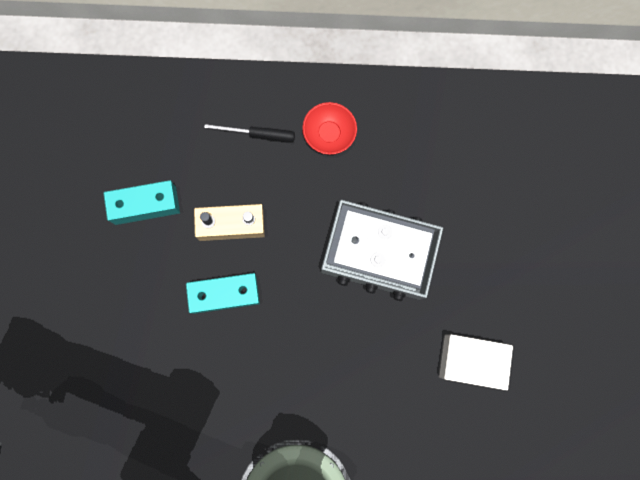

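```bash
python3 - <<'E'
from h import *
p=shot("top"); save(p,"crop.png",(180,190,450,310),2.9)
w=world(p)
from h import *
r=[x for x in nets.masks_of("stand",p)]
for x in r[:3]:
    b=np.array(x["box"]).astype(int); q=w[x["mask"]]; k=(abs(q[:,2]-.051)<.004)
    print(x["box"],cv2.minAreaRect((q[k][:,:2]*1000).astype(np.float32)))
b=w[200:310,310:450].reshape(-1,3); 
k=abs(b[:,2]-.076)<.003; print(cv2.minAreaRect((b[k][:,:2]*1000).astype(np.float32)))
E
```

```text
[188.5, 272.7, 259.2, 311.4] ((407.4818420410156, 161.80889892578125), (60.47455978393555, 138.72665405273438), 8.94017505645752)
[101.7, 181.7, 177.4, 222.1] ((596.1875610351562, 345.5367431640625), (62.1762809753418, 141.6968536376953), 12.358169555664062)
[195.6, 207.0, 264.5, 240.6] ((559.2293090820312, 157.36880493164062), (61.67084503173828, 140.29681396484375), 5.180784225463867)
((506.252197265625, -163.3273468017578), (219.05213928222656, 148.8780517578125), 76.2304458618164)
```

View pics/crop.png

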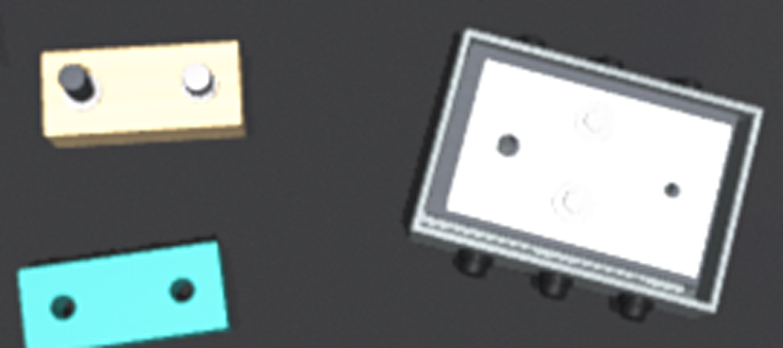

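Three things have the stand's shape: cyan blocks at (140,200) and (222,293), and the plywood block at (229,222), which is the right one. The crop shows the dark-handled drift in its left hole (206,217) and the silver bolt in its right hole (249,217). On the box, the plate's larger hole is at (355,240) and the smaller at (411,255).

```bash
python3 - <<'E'
from h import *
np.set_printoptions(precision=3,suppress=True)
s=sensors.state(); print(np.array(s["eef_rot"]),s["position"],s["contact_force"]); p=get_image("wrist"); print(p["tool_from_camera"],p["mtx"])
E
python3 -m jog '[{"claw":0.0854,"linear":[0.05,-0.05,0],"twist":[0,0,0]},{"claw":0.0854,"linear":[0.03,-0.04,0.02],"twist":[0,0,0]},{"claw":0.0854,"linear":[0.04,-0.04,0.01],"twist":[0,0,0]},{"claw":0.0854,"linear":[0.04,-0.04,0],"twist":[0,0,0]},{"claw":0.0854,"linear":[0.04,-0.04,0],"twist":[0,0,0]},{"claw":0.0854,"linear":[0.04,-0.04,0],"twist":[0,0,0]},{"claw":0.0854,"linear":[0.04,-0.04,0],"twist":[0,0,0]},{"claw":0.0854,"linear":[0.04,-0.04,0],"twist":[0,0,0]},{"claw":0.0854,"linear":[0.03,-0.04,0],"twist":[0,0,0]}]' 60
```

```text
[[-0.963  0.269  0.   ]
 [ 0.269  0.963 -0.   ]
 [-0.    -0.    -1.   ]] [0.148 0.53  0.231] [-0.013 -0.786  0.986]
[[ 0.001 -0.95  -0.312  0.08 ]
 [ 1.     0.     0.001  0.   ]
 [-0.001 -0.312  0.95  -0.143]
 [ 0.     0.     0.     1.   ]] [[384.541   0.    318.842]
 [  0.    384.541 241.854]
 [  0.      0.      1.   ]]
time_s: 2.17
position: [0.4939, 0.1639, 0.2613]
eef_rot: [[-0.963, 0.27, 0.001], [0.27, 0.963, 0.0], [-0.001, 0.0, -1.0]]
contact_force: [0.8, -0.4, -0.7]
finger_gap: 1.004
grip_force: 0.0
```

```bash
python3 - <<'E'
from h import *
np.set_printoptions(precision=4,suppress=True)
p=shot("wrist"); w=world(p); save(p,"w1.png")
for t in["drift_handle","bolt_head","stand"]:
    for r in nets.masks_of(t,p)[:2]:
        q=w[r["mask"]]; q=q[np.isfinite(q[:,2])]; z=q[:,2]
        zt={"drift_handle":.106,"bolt_head":.085,"stand":.052}[t]
        k=abs(z-zt)<.003
        print(t,r["score"],r["box"],k.sum(),np.percentile(z,[50,98]))
        if k.sum()>5: print(q[k].mean(0),cv2.minEnclosingCircle((q[k][:,:2]*1000).astype(np.float32)))
E
```

```text
drift_handle 0.7 [357.0, 242.1, 390.7, 286.5] 402 [0.0883 0.1072]
[0.5553 0.1995 0.1059] ((555.7980346679688, 199.65414428710938), 9.880634307861328)
bolt_head 0.71 [277.0, 271.6, 303.5, 307.2] 335 [0.0788 0.0861]
[0.5628 0.1164 0.0848] ((563.4352416992188, 116.330078125), 10.641073226928711)
stand 0.91 [435.4, 190.2, 603.8, 309.6] 8011 [0.0518 0.0537]
[0.5952 0.3473 0.0523] ((595.2947998046875, 345.43157958984375), 75.32501220703125)
stand 0.76 [203.5, 40.5, 376.3, 178.8] 11027 [0.0522 0.0538]
[0.4076 0.1652 0.0522] ((407.9029541015625, 162.9755859375), 75.59474182128906)
```

View pics/w1.png

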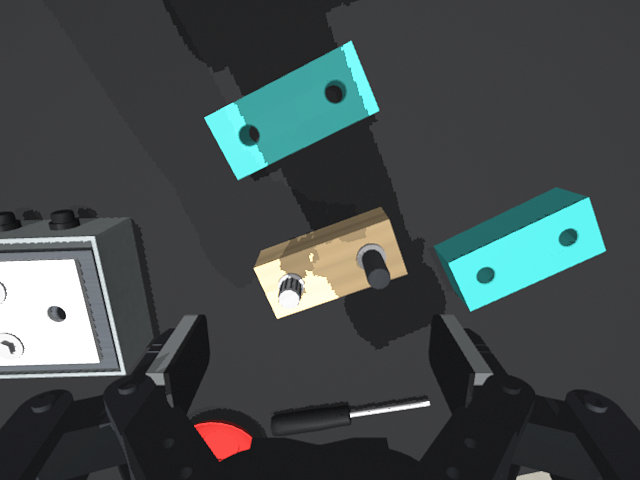

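The wrist view shows the drift at (377,268) and the bolt at (289,289) in the plywood stand. They measure 83.6 mm apart (84 expected) and their tops are at the expected heights, so I'll grasp the drift.

```bash
python3 -m jog '[{"claw":0.0854,"linear":[0.031,0.018,-0.02],"twist":[0,0,0]},{"claw":0.0854,"linear":[0.0306,0.0177,-0.03],"twist":[0,0,0]},{"claw":0.0854,"linear":[0,0,-0.04],"twist":[0,0,0]},{"claw":0.0854,"linear":[0,0,-0.04],"twist":[0,0,0]},{"claw":0.0854,"linear":[0,0,-0.035],"twist":[0,0,0]},{"claw":0.06,"linear":[0,0,-0.028],"twist":[0,0,0]},{"claw":0.03,"linear":[0,0,0],"twist":[0,0,0]},{"claw":0.0,"linear":[0,0,0],"twist":[0,0,0]},{"claw":0.0,"linear":[0,0,0],"twist":[0,0,0]},{"claw":0.0,"linear":[0,0,0],"twist":[0,0,0]},{"claw":0.0,"linear":[0,0,0],"twist":[0,0,0]}]' 100
```

```text
time_s: 3.75
position: [0.5546, 0.2009, 0.0701]
eef_rot: [[-0.963, 0.27, 0.002], [0.27, 0.963, -0.001], [-0.002, 0.0, -1.0]]
contact_force: [-2.9, -2.4, 7.3]
finger_gap: 0.209
grip_force: 97.3
```

```bash
python3 -m jog '[{"claw":0.0,"linear":[0,0,0.03],"twist":[0,0,0]},{"claw":0.0,"linear":[0,0,0.05],"twist":[0,0,0]},{"claw":0.0,"linear":[0,0,0.05],"twist":[0,0,0]},{"claw":0.0,"linear":[0.007,-0.055,0.02],"twist":[0,0,0]},{"claw":0.0,"linear":[0.007,-0.055,0],"twist":[0,0,0]},{"claw":0.0,"linear":[0.007,-0.055,0],"twist":[0,0,0]},{"claw":0.0,"linear":[0.007,-0.055,0],"twist":[0,0,0]},{"claw":0.0,"linear":[0.007,-0.055,0],"twist":[0,0,0]},{"claw":0.0,"linear":[0.007,-0.053,0],"twist":[0,0,0]},{"claw":0.0,"linear":[0,0,0],"twist":[0,0,0]},{"claw":0.0,"linear":[0,0,0],"twist":[0,0,0]}]'
python3 - <<'E'
from h import *
np.set_printoptions(precision=4,suppress=True)
p=shot("wrist"); w=world(p); save(p,"w2.png")
np.savez("w2.npz",w=w,f=p["frame"],K=p["mtx"],t=p["tool_from_camera"],**p["state"])
print(p["state"], sensors.state()["contact_force"])
m=nets.masks_of("drift_handle",p)
for r in m: print(r["score"],r["box"])
E
```

```text
time_s: 5.12
position: [0.5958, -0.1265, 0.2185]
eef_rot: [[-0.963, 0.27, 0.0], [0.27, 0.963, 0.001], [0.0, 0.001, -1.0]]
contact_force: [-0.6, -0.5, -1.8]
finger_gap: 0.209
grip_force: 98.5
{'eef_rot': array([[-0.9629,  0.27  ,  0.0002],
       [ 0.27  ,  0.9629,  0.001 ],
       [ 0.0001,  0.001 , -1.    ]]), 'position': array([ 0.5958, -0.1265,  0.2185])} [ 1.0547 -0.3928 -1.8612]
0.57 [289.5, 262.6, 349.4, 399.1]
```

View pics/w2.png

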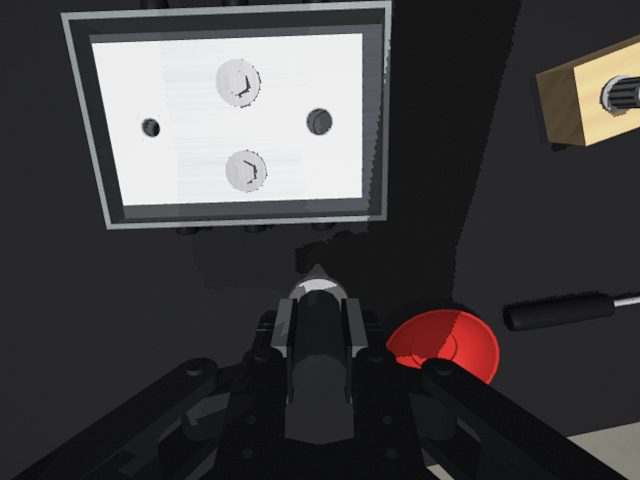

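The wrist view shows the larger hole at (319,122) and the smaller at (151,127), with a grey crescent of the frame visible inside the larger hole. I'll measure both holes.

```bash
python3 - <<'E'
from h import *
np.set_printoptions(precision=4,suppress=True)
d=np.load("w2.npz"); f=d["f"]; w=d["w"]; g=f.max(2)
K=d["K"]; T=np.eye(4); T[:3,:3]=d["eef_rot"]; T[:3,3]=d["position"]; T=T@d["t"]
def onz(px,z):
    r=np.c_[(px[:,0]-K[0,2])/K[0,0],(px[:,1]-K[1,2])/K[1,1],np.ones(len(px))]@T[:3,:3].T
    return T[:3,3]+r*((z-T[2,3])/r[:,2])[:,None]
print(np.nanmedian(w[100:130,200:215].reshape(-1,3),0), T[:3,3])
for (x,y) in((319,122),(151,127)):
    s=g[y-20:y+20,x-20:x+20]
    c,_=cv2.findContours((s<150).astype(np.uint8),cv2.RETR_EXTERNAL,cv2.CHAIN_APPROX_NONE)
    c=max(c,key=cv2.contourArea)[:,0]+[x-20,y-20]
    P=onz(c.astype(float),.076); e=cv2.fitEllipse((P[:,:2]*1000).astype(np.float32)); print(e,cv2.fitEllipse(c.astype(np.float32)))
print(g[105:140,303:337:1][::2,::2])
zz=w[105:140,303:337,2]; print((zz[::2,::2]*1000).round())
cv2.imwrite("pics/h2.png",np.hstack([cv2.resize(f[y-20:y+20,x-20:x+20,::-1],(400,400),interpolation=cv2.INTER_NEAREST) for x,y in((319,122),(151,127))]))
# plate rect
m=(np.abs(w[...,2]-.076)<.004)&(g>200); m=cv2.morphologyEx(m.astype(np.uint8),cv2.MORPH_OPEN,np.ones((5,5)))
n,l,st,_=cv2.connectedComponentsWithStats(m); i=1+np.argmax(st[1:,4]); q=w[l==i][:,:2]*1000
print(cv2.minAreaRect(q.astype(np.float32)))
E
```

```text
[ 0.4971 -0.1796  0.0763] [ 0.5187 -0.1046  0.3614]
((522.7166748046875, -105.05786895751953), (17.09440040588379, 17.251535415649414), 7.37282133102417) ((318.92333984375, 121.32144165039062), (24.317890167236328, 25.32706069946289), 4.676965713500977)
((494.35565185546875, -221.4079132080078), (11.58449935913086, 12.213179588317871), 125.42403411865234) ((150.56370544433594, 127.29856872558594), (15.574323654174805, 18.763553619384766), 137.19459533691406)
[[239 239 239 239 239 239 239 239 239 239 239 239 239 239 239 239 239]
 [239 239 239 239 240 241 231 224 222 226 234 241 240 239 239 239 239]
 [239 239 239 240 236 209 135  92  78 102 136 169 234 240 239 239 239]
 [239 239 240 225 167  51  84  85 100  93  57  43 150 229 240 239 239]
 [239 239 237 150  92  98  98 100  74  62  75  79  69 172 236 239 239]
 [239 241 204  70 101 100 101  68  74  80  80  78  79  82 211 240 239]
 [239 239 138 101 103 103  77  84  78  77  78  79  78  76 155 236 239]
 [239 229 112 101 101 100  74  95  83  78  80  79  79  78 132 234 239]
 [240 222 103  90 104  82  85  94  83  78  78  80  79  78  79 231 239
[... 1325 characters left out ...]
.  5.  4.  4. 70. 77. 77.]
 [78. 77. 70. 69. 70. 70.  5.  5.  4.  4.  4.  5.  5.  5. 75. 75. 77.]
 [76. 76. 76. 70. 70. 70.  5.  4.  5.  4.  6.  4.  5.  4. 76. 77. 76.]
 [76. 77. 75. 71. 71. 70.  5.  5.  5.  5.  4.  2.  4. 77. 75. 77. 77.]
 [76. 76. 77. 76. 68. 70. 70.  4.  4.  4.  3.  4. 72. 78. 77. 77. 75.]
 [77. 78. 76. 77. 76. 74. 71.  5.  3.  3.  5. 76. 76. 77. 76. 77. 76.]
 [76. 75. 76. 76. 76. 77. 75. 75. 76. 76. 74. 77. 76. 77. 76. 76. 78.]
 [78. 76. 77. 76. 76. 77. 76. 77. 76. 76. 77. 77. 77. 75. 76. 76. 75.]
 [77. 76. 76. 76. 77. 76. 77. 76. 77. 77. 76. 77. 76. 76. 76. 76. 76.]]
((508.39715576171875, -163.91217041015625), (180.97372436523438, 110.19924926757812), 76.31813049316406)
```

View pics/h2.png

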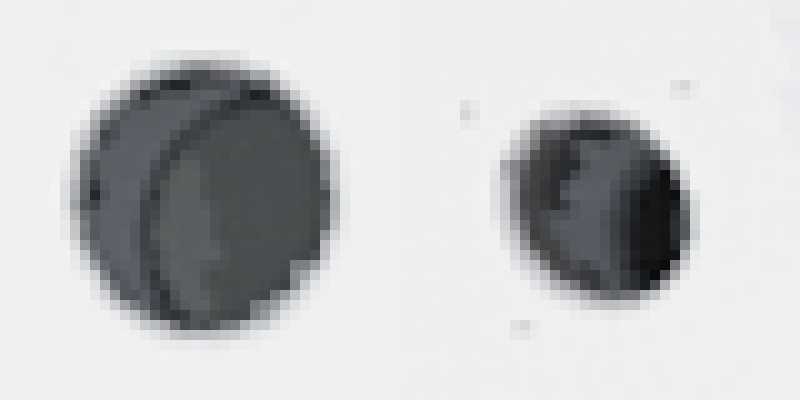

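```bash
python3 - <<'E'
from h import *
from scipy.optimize import least_squares
np.set_printoptions(precision=4,suppress=True)
d=np.load("w2.npz"); w=d["w"]
K=d["K"]; T=np.eye(4); T[:3,:3]=d["eef_rot"]; T[:3,3]=d["position"]; T=T@d["t"]
z=w[...,2]; P=[];E=[]
for v in range(105,140):
    for u in range(303,337):
        for du,dv in((1,0),(0,1),(-1,0),(0,-1)):
            a,b=z[v,u],z[v+dv,u+du]
            if abs(a-.070)<.0025 and b<.05: P.append((u+du/2,v+dv/2))
P=np.array(P)
def onz(px,zz):
    r=np.c_[(px[:,0]-K[0,2])/K[0,0],(px[:,1]-K[1,2])/K[1,1],np.ones(len(px))]@T[:3,:3].T
    return T[:3,3]+r*((zz-T[2,3])/r[:,2])[:,None]
k=P[:,0]<322
Q=onz(P[k],.070)[:,:2]*1000
h=np.array([522.7,-105.3])
for R in(9.0,9.3,8.7):
    o=least_squares(lambda c:np.hypot(*(Q-c).T)-R,h,loss="soft_l1",f_scale=.4); print(R,len(Q),o.x,o.x-h,np.hypot(*(o.x-h)),abs(o.fun).mean())
E
```

```text
9.0 30 [ 526.1773 -100.7067] [3.4773 4.5933] 5.761039986109289 0.1685033043301616
9.3 30 [ 526.3256 -100.3826] [3.6256 4.9174] 6.109487675701992 0.1899270061751577
8.7 30 [ 526.0223 -101.0293] [3.3223 4.2707] 5.410772701231405 0.15786340079927685
```

```bash
python3 - <<'E'
from h import *
np.set_printoptions(precision=1,suppress=True,linewidth=160)
d=np.load("w2.npz"); w=d["w"]
t=(w-d["position"])@d["eef_rot"]*1000
q=t[255:310,280:360].reshape(-1,3); q=q[np.isfinite(q[:,0])&(np.abs(q[:,1])<20)&(q[:,0]>-20)&(q[:,0]<20)]
for a in range(-12,66,4):
    k=(q[:,2]>=a)&(q[:,2]<a+4); s=q[k]
    if len(s)>4: print(a,len(s),"x max",np.percentile(s[:,0],95),"y",np.percentile(s[:,1],[3,50,97]))
E
```

```text
-12 163 x max 11.490612775469991 y [-14.   -8.5  15.6]
-8 224 x max 11.395138630946661 y [-14.2   0.3  15.4]
-4 171 x max 10.659647071105029 y [-10.5   0.3  11. ]
0 167 x max 7.549250612608641 y [-7.6  0.3  7.9]
4 177 x max 7.642934681335551 y [-8.2  0.3  8.8]
8 145 x max 7.629454443999982 y [-8.5  0.3  8.7]
12 755 x max 11.204159552939293 y [-11.3   0.3  11.3]
16 86 x max 11.746572014789075 y [-12.7  -1.1  12.3]
28 15 x max 6.549792263941986 y [-4.   0.3  3.5]
32 41 x max 6.119530593240009 y [-5.6 -0.2  4.8]
36 23 x max 5.387002610101941 y [-5.  -0.7  3.5]
40 23 x max 4.529779308499677 y [-5.1 -0.8  3.5]
44 16 x max 3.510880824096904 y [-3.7 -0.5  3.2]
48 13 x max 2.402980549014774 y [-3.9 -0.8  2.2]
52 8 x max 1.6112995140018125 y [-2.4 -0.6  1.7]
56 7 x max 1.0175851669963423 y [-2.3 -0.3  1.3]
60 7 x max 0.13413939657039134 y [-1.9 -0.9  0.1]
```

```bash
python3 -m jog '[{"claw":0.0,"linear":[-0.036,0.0133,0],"twist":[0,0,0]},{"claw":0.0,"linear":[-0.0356,0.0133,0],"twist":[0,0,0]},{"claw":0.0,"linear":[0,0,-0.03],"twist":[0,0,0]},{"claw":0.0,"linear":[0,0,-0.03],"twist":[0,0,0]},{"claw":0.0,"linear":[0,0,-0.01],"twist":[0,0,0]},{"claw":0.0,"linear":[0,0,0],"twist":[0,0,0]},{"claw":0.0,"linear":[0,0,0],"twist":[0,0,0]},{"claw":0.0,"linear":[0,0,0],"twist":[0,0,0]}]'
python3 -c "
from h import *
p=shot('wrist');save(p,'w3.png',(200,60,440,240),3)"
```

```text
time_s: 6.22
position: [0.5252, -0.1004, 0.1493]
eef_rot: [[-0.963, 0.269, 0.002], [0.269, 0.963, -0.001], [-0.002, -0.0, -1.0]]
contact_force: [-0.1, 0.6, -1.7]
finger_gap: 0.211
grip_force: 98.5
```

View pics/w3.png

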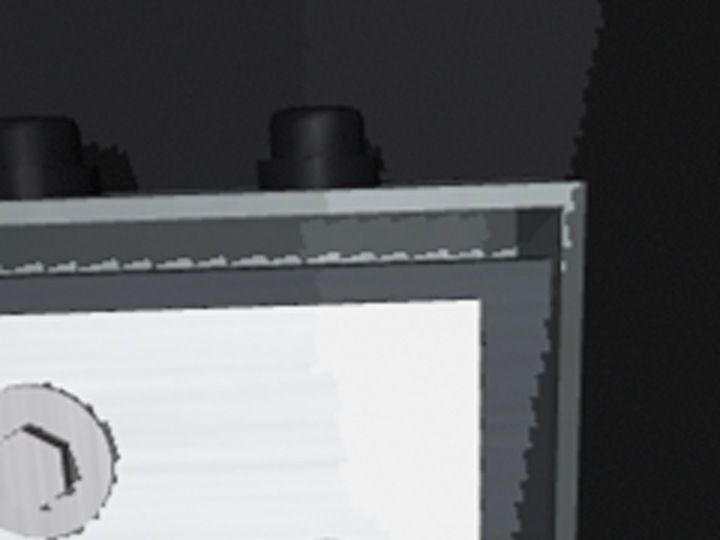

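```bash
python3 -c "
from h import *
w=np.load('w2.npz')['w']
for v,u in((100,385),(218,300),(6,200),(150,386)): print(np.nanmedian(w[v-2:v+3,u-2:u+3].reshape(-1,3),0).round(4), w[v-2:v+3,u-2:u+3,2].max().round(3))
"
python3 -m jog '[{"claw":0.0,"linear":[-0.001,0.0005,-0.004],"twist":[0,0,0]},{"claw":0.0,"linear":[0,0,-0.004],"twist":[0,0,0]},{"claw":0.0,"linear":[0,0,-0.004],"twist":[0,0,0]},{"claw":0.0,"linear":[0,0,-0.002],"twist":[0,0,0]},{"claw":0.0,"linear":[0,0,0],"twist":[0,0,0]}]'
```

```text
[ 0.5214 -0.0559  0.0702] 0.072
[ 0.5881 -0.1387  0.0698] 0.071
[ 0.4104 -0.1733  0.001 ] 0.071
[ 0.5559 -0.0627  0.0704] 0.072
time_s: 6.9
position: [0.5232, -0.0997, 0.134]
eef_rot: [[-0.963, 0.269, -0.0], [0.269, 0.963, 0.0], [0.0, 0.0, -1.0]]
contact_force: [-0.3, -0.6, -2.5]
finger_gap: 0.207
grip_force: 98.5
```

```bash
python3 -m jog '[{"claw":0.0,"linear":[0.0007,0,-0.002],"twist":[0,0,0]},{"claw":0.0,"linear":[0,0,-0.002],"twist":[0,0,0]},{"claw":0.0,"linear":[0,0,-0.002],"twist":[0,0,0]},{"claw":0.0,"linear":[0,0,0],"twist":[0,0,0]}]'
```

```text
time_s: 7.4
position: [0.5238, -0.0999, 0.1281]
eef_rot: [[-0.963, 0.27, -0.001], [0.27, 0.963, -0.001], [0.0, -0.001, -1.0]]
contact_force: [-0.5, -0.2, -2.1]
finger_gap: 0.211
grip_force: 98.5
```

```bash
python3 -m jog '[{"claw":0.0,"linear":[0,0,-0.002],"twist":[0,0,0]},{"claw":0.0,"linear":[0,0,-0.002],"twist":[0,0,0]},{"claw":0.0,"linear":[0,0,0],"twist":[0,0,0]}]'; python3 -m jog '[{"claw":0.0,"linear":[0,0,-0.002],"twist":[0,0,0]},{"claw":0.0,"linear":[0,0,-0.002],"twist":[0,0,0]},{"claw":0.0,"linear":[0,0,0],"twist":[0,0,0]}]'
```

```text
time_s: 7.78
position: [0.5238, -0.1002, 0.1242]
eef_rot: [[-0.963, 0.27, -0.001], [0.27, 0.963, -0.001], [0.0, -0.001, -1.0]]
contact_force: [-1.8, -3.5, -0.1]
finger_gap: 0.214
grip_force: 98.7
time_s: 8.15
position: [0.5238, -0.0997, 0.1199]
eef_rot: [[-0.963, 0.269, -0.0], [0.269, 0.963, 0.0], [0.001, 0.0, -1.0]]
contact_force: [-1.7, -2.7, -0.2]
finger_gap: 0.212
grip_force: 98.9
```

```bash
python3 -m jog '[{"claw":0.0,"linear":[0,0,-0.002],"twist":[0,0,0]},{"claw":0.0,"linear":[0,0,-0.002],"twist":[0,0,0]},{"claw":0.0,"linear":[0,0,0],"twist":[0,0,0]}]'; python3 -m jog '[{"claw":0.0,"linear":[0,0,-0.002],"twist":[0,0,0]},{"claw":0.0,"linear":[0,0,-0.002],"twist":[0,0,0]},{"claw":0.0,"linear":[0,0,0],"twist":[0,0,0]}]'
```

```text
time_s: 8.52
position: [0.5237, -0.0995, 0.1159]
eef_rot: [[-0.963, 0.269, -0.001], [0.269, 0.963, 0.0], [0.001, 0.0, -1.0]]
contact_force: [-3.4, -3.3, 0.4]
finger_gap: 0.205
grip_force: 98.9
time_s: 8.9
position: [0.5238, -0.0996, 0.112]
eef_rot: [[-0.963, 0.269, -0.0], [0.269, 0.963, 0.0], [0.001, 0.0, -1.0]]
contact_force: [-4.1, -2.6, 1.7]
finger_gap: 0.208
grip_force: 98.9
```

```bash
python3 -m jog '[{"claw":0.0,"linear":[0,0,-0.0015],"twist":[0,0,0]},{"claw":0.0,"linear":[0,0,0],"twist":[0,0,0]}]'
```

```text
time_s: 9.15
position: [0.524, -0.0997, 0.1107]
eef_rot: [[-0.963, 0.269, -0.0], [0.269, 0.963, 0.0], [0.0, 0.0, -1.0]]
contact_force: [-4.4, -2.5, 1.7]
finger_gap: 0.206
grip_force: 98.9
```

```bash
python3 -m jog '[{"claw":0.0,"linear":[0,0,-0.0015],"twist":[0,0,0]},{"claw":0.0,"linear":[0,0,-0.001],"twist":[0,0,0]},{"claw":0.0,"linear":[0,0,0],"twist":[0,0,0]}]'; python3 -m jog '[{"claw":0.0,"linear":[0,0,-0.001],"twist":[0,0,0]},{"claw":0.0,"linear":[0,0,0],"twist":[0,0,0]}]'
```

```text
time_s: 9.52
position: [0.524, -0.0996, 0.108]
eef_rot: [[-0.963, 0.269, -0.0], [0.269, 0.963, 0.0], [0.0, 0.0, -1.0]]
contact_force: [-3.9, -2.7, -0.4]
finger_gap: 0.205
grip_force: 98.7
time_s: 9.78
position: [0.524, -0.0997, 0.1071]
eef_rot: [[-0.963, 0.269, -0.0], [0.269, 0.963, 0.0], [0.0, 0.0, -1.0]]
contact_force: [-3.1, -1.3, 0.1]
finger_gap: 0.209
grip_force: 98.7
```

```bash
python3 -m jog '[{"claw":0.0,"linear":[0,0,-0.001],"twist":[0,0,0]},{"claw":0.0,"linear":[0,0,-0.0005],"twist":[0,0,0]},{"claw":0.0,"linear":[0,0,0],"twist":[0,0,0]}]'; python3 -m jog '[{"claw":0.0,"linear":[0,0,-0.001],"twist":[0,0,0]},{"claw":0.0,"linear":[0,0,-0.0005],"twist":[0,0,0]},{"claw":0.0,"linear":[0,0,0],"twist":[0,0,0]}]'
```

```text
time_s: 10.15
position: [0.524, -0.0997, 0.1057]
eef_rot: [[-0.963, 0.269, -0.0], [0.269, 0.963, 0.0], [0.0, -0.0, -1.0]]
contact_force: [-3.8, -2.8, 0.1]
finger_gap: 0.209
grip_force: 98.8
time_s: 10.52
position: [0.5241, -0.0997, 0.1042]
eef_rot: [[-0.963, 0.269, 0.0], [0.269, 0.963, -0.0], [-0.0, -0.0, -1.0]]
contact_force: [-3.9, -1.6, 0.9]
finger_gap: 0.207
grip_force: 98.8
```

```bash
python3 -m jog '[{"claw":0.0,"linear":[0,0,-0.001],"twist":[0,0,0]},{"claw":0.0,"linear":[0,0,-0.001],"twist":[0,0,0]},{"claw":0.0,"linear":[0,0,0],"twist":[0,0,0]}]'; python3 -m jog '[{"claw":0.0,"linear":[0,0,-0.001],"twist":[0,0,0]},{"claw":0.0,"linear":[0,0,-0.001],"twist":[0,0,0]},{"claw":0.0,"linear":[0,0,0],"twist":[0,0,0]}]'
```

```text
time_s: 10.9
position: [0.5242, -0.0998, 0.1022]
eef_rot: [[-0.963, 0.269, 0.0], [0.269, 0.963, -0.0], [-0.0, -0.0, -1.0]]
contact_force: [-2.5, -2.7, 0.7]
finger_gap: 0.208
grip_force: 98.8
time_s: 11.28
position: [0.5242, -0.0998, 0.1002]
eef_rot: [[-0.963, 0.269, 0.0], [0.269, 0.963, -0.0], [-0.0, -0.0, -1.0]]
contact_force: [-2.7, -3.8, 0.9]
finger_gap: 0.21
grip_force: 98.8
```

```bash
python3 -m jog '[{"claw":0.0,"linear":[0,0,-0.001],"twist":[0,0,0]},{"claw":0.0,"linear":[0,0,-0.001],"twist":[0,0,0]},{"claw":0.0,"linear":[0,0,0],"twist":[0,0,0]}]'
```

```text
time_s: 11.65
position: [0.5241, -0.0998, 0.0982]
eef_rot: [[-0.963, 0.269, 0.0], [0.269, 0.963, -0.0], [-0.0, -0.0, -1.0]]
contact_force: [-2.8, -3.4, 0.8]
finger_gap: 0.205
grip_force: 98.8
```

```bash
python3 -m jog '[{"claw":0.0,"linear":[0,0,-0.001],"twist":[0,0,0]},{"claw":0.0,"linear":[0,0,-0.001],"twist":[0,0,0]},{"claw":0.0,"linear":[0,0,0],"twist":[0,0,0]}]'; python3 -m jog '[{"claw":0.0,"linear":[0,0,-0.001],"twist":[0,0,0]},{"claw":0.0,"linear":[0,0,0],"twist":[0,0,0]}]'
```

```text
time_s: 12.02
position: [0.5241, -0.0998, 0.0962]
eef_rot: [[-0.963, 0.269, 0.0], [0.269, 0.963, -0.0], [-0.0, -0.0, -1.0]]
contact_force: [-3.1, -4.1, 0.6]
finger_gap: 0.211
grip_force: 98.8
time_s: 12.28
position: [0.5242, -0.0998, 0.0952]
eef_rot: [[-0.963, 0.269, 0.0], [0.269, 0.963, -0.0], [-0.0, -0.0, -1.0]]
contact_force: [-3.3, -4.0, 1.3]
finger_gap: 0.209
grip_force: 98.8
```

```bash
python3 -m jog '[{"claw":0.0,"linear":[0,0,-0.001],"twist":[0,0,0]},{"claw":0.0,"linear":[0,0,0],"twist":[0,0,0]}]'
```

```text
time_s: 12.52
position: [0.5241, -0.0998, 0.0943]
eef_rot: [[-0.963, 0.269, 0.0], [0.269, 0.963, -0.0], [-0.0, -0.0, -1.0]]
contact_force: [-3.9, -3.8, 2.0]
finger_gap: 0.205
grip_force: 98.8
```

```bash
python3 -m jog '[{"claw":0.0,"linear":[0,0,-0.0007],"twist":[0,0,0]},{"claw":0.0,"linear":[0,0,0],"twist":[0,0,0]}]'; python3 -m jog '[{"claw":0.0,"linear":[0,0,-0.0007],"twist":[0,0,0]},{"claw":0.0,"linear":[0,0,0],"twist":[0,0,0]}]'
```

```text
time_s: 12.78
position: [0.5245, -0.0997, 0.0942]
eef_rot: [[-0.963, 0.269, 0.001], [0.269, 0.963, 0.0], [-0.001, 0.0, -1.0]]
contact_force: [-4.7, -3.6, 5.6]
finger_gap: 0.209
grip_force: 99.2
time_s: 13.02
position: [0.5249, -0.0998, 0.0941]
eef_rot: [[-0.963, 0.269, 0.002], [0.269, 0.963, -0.0], [-0.002, 0.0, -1.0]]
contact_force: [-5.2, -2.7, 10.7]
finger_gap: 0.208
grip_force: 99.8
```

```bash
python3 -m jog '[{"claw":0.0,"linear":[0,0,0.0012],"twist":[0,0,0]},{"claw":0.03,"linear":[0,0,0],"twist":[0,0,0]},{"claw":0.06,"linear":[0,0,0],"twist":[0,0,0]},{"claw":0.07,"linear":[0,0,0],"twist":[0,0,0]},{"claw":0.07,"linear":[0,0,0],"twist":[0,0,0]},{"claw":0.07,"linear":[0,0,0.03],"twist":[0,0,0]},{"claw":0.07,"linear":[0,0,0.04],"twist":[0,0,0]},{"claw":0.07,"linear":[0,0,0.04],"twist":[0,0,0]},{"claw":0.07,"linear":[0.01,0.055,0.01],"twist":[0,0,0]},{"claw":0.07,"linear":[0.01,0.055,0],"twist":[0,0,0]},{"claw":0.07,"linear":[0.01,0.05,0],"twist":[0,0,0]},{"claw":0.07,"linear":[0,0,0],"twist":[0,0,0]}]'
python3 - <<'E'
from h import *
np.set_printoptions(precision=4,suppress=True)
p=shot("wrist"); w=world(p); save(p,"w4.png")
for t,zt in(("drift_handle",.135),("drift_handle",.130),("bolt_head",.085)):
    for r in nets.masks_of(t,p)[:2]:
        q=w[r["mask"]]; q=q[np.isfinite(q[:,2])]; k=abs(q[:,2]-zt)<.003
        print(t,r["score"],r["box"],k.sum(),np.percentile(q[:,2],98))
        if k.sum()>5: print(q[k].mean(0),cv2.minEnclosingCircle((q[k][:,:2]*1000).astype(np.float32)))
p=shot("top"); w=world(p); q=w[200:300,320:440].reshape(-1,3)
k=q[:,2]>.125; print("top",q[k].mean(0),np.nanmax(q[:,2]))
E
```

```text
time_s: 14.52
position: [0.5543, 0.0635, 0.214]
eef_rot: [[-0.964, 0.264, 0.0], [0.264, 0.964, 0.001], [-0.0, 0.001, -1.0]]
contact_force: [0.6, -0.5, 0.4]
finger_gap: 0.821
grip_force: 0.0
drift_handle 0.65 [45.6, 230.5, 123.4, 286.0] 0 0.13088332875571243
drift_handle 0.65 [45.6, 230.5, 123.4, 286.0] 724 0.13088332875571243
[ 0.5262 -0.0991  0.1298] ((526.670654296875, -99.87787628173828), 10.494546890258789)
bolt_head 0.92 [364.8, 198.4, 404.8, 234.6] 563 0.08627608882524025
[0.5632 0.1157 0.085 ] ((563.7444458007812, 115.79802703857422), 10.702005386352539)
top [ 0.5247 -0.1004  0.1294] 0.1349445612855691
```

View pics/w4.png

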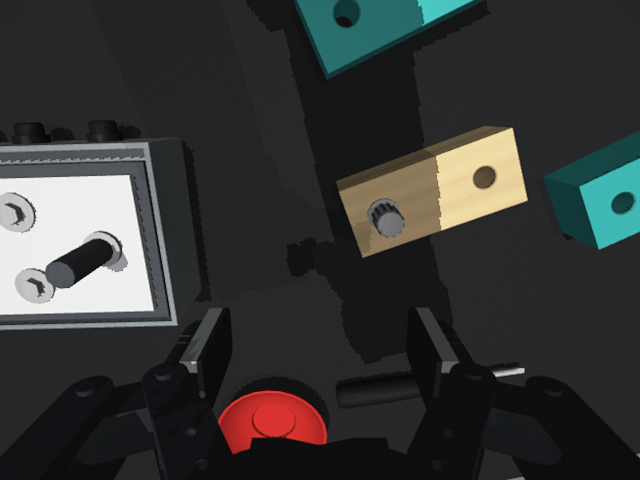

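The drift stands home at (85,257): its handle top is at 130 mm, exactly as expected. The bolt is still in the stand at (386,218), so I'll grasp it.

```bash
python3 -m jog '[{"claw":0.07,"linear":[0.0082,0.0525,0],"twist":[0,0,0]},{"claw":0.07,"linear":[0,0,-0.04],"twist":[0,0,0]},{"claw":0.07,"linear":[0,0,-0.04],"twist":[0,0,0]},{"claw":0.07,"linear":[0,0,-0.04],"twist":[0,0,0]},{"claw":0.06,"linear":[0,0,-0.025],"twist":[0,0,0]},{"claw":0.05,"linear":[0,0,-0.011],"twist":[0,0,0]},{"claw":0.03,"linear":[0,0,0],"twist":[0,0,0]},{"claw":0.0,"linear":[0,0,0],"twist":[0,0,0]},{"claw":0.0,"linear":[0,0,0],"twist":[0,0,0]},{"claw":0.0,"linear":[0,0,0],"twist":[0,0,0]},{"claw":0.0,"linear":[0,0,0],"twist":[0,0,0]}]' 100
```

```text
time_s: 16.15
position: [0.5633, 0.1127, 0.0594]
eef_rot: [[-0.963, 0.269, 0.002], [0.269, 0.963, -0.0], [-0.002, 0.0, -1.0]]
contact_force: [-0.6, -0.6, 6.8]
finger_gap: 0.203
grip_force: 97.9
```

```bash
python3 -m jog '[{"claw":0.0,"linear":[0,0,0.04],"twist":[0,0,0]},{"claw":0.0,"linear":[0,0,0.05],"twist":[0,0,0]},{"claw":0.0,"linear":[0,0,0.05],"twist":[0,0,0]},{"claw":0.0,"linear":[0.002,-0.05,0.02],"twist":[0,0,0]},{"claw":0.0,"linear":[0.002,-0.05,0],"twist":[0,0,0]},{"claw":0.0,"linear":[0.002,-0.05,0],"twist":[0,0,0]},{"claw":0.0,"linear":[0.002,-0.05,0],"twist":[0,0,0]},{"claw":0.0,"linear":[0.002,-0.05,0],"twist":[0,0,0]},{"claw":0.0,"linear":[0.002,-0.05,0],"twist":[0,0,0]},{"claw":0.0,"linear":[0,-0.051,0],"twist":[0,0,0]},{"claw":0.0,"linear":[0,0,0],"twist":[0,0,0]},{"claw":0.0,"linear":[0,0,0],"twist":[0,0,0]}]'
python3 - <<'E'
from h import *
np.set_printoptions(precision=4,suppress=True)
p=shot("wrist"); w=world(p); save(p,"w5.png"); g=p["frame"].max(2)
K=p["mtx"]; s=p["state"]; T=np.eye(4); T[:3,:3]=s["eef_rot"]; T[:3,3]=s["position"]; T=T@p["tool_from_camera"]
print(s["position"],T[:3,3])
def onz(px,z):
    r=np.c_[(px[:,0]-K[0,2])/K[0,0],(px[:,1]-K[1,2])/K[1,1],np.ones(len(px))]@T[:3,:3].T
    return T[:3,3]+r*((z-T[2,3])/r[:,2])[:,None]
# predicted pixel
h=np.linalg.inv(T)@[.498,-.2166,.076,1]; u,v=(K@h[:3])[:2]/h[2]; u,v=int(u),int(v); print("pred",u,v)
s0=g[v-25:v+25,u-25:u+25]
c,_=cv2.findContours((s0<150).astype(np.uint8),cv2.RETR_EXTERNAL,cv2.CHAIN_APPROX_NONE)
for q in c:
    if cv2.contourArea(q)>50:
        q=q[:,0]+[u-25,v-25]; e=cv2.fitEllipse((onz(q.astype(float),.076)[:,:2]*1000).astype(np.float32)); print(e,q.mean(0))
t=(w-s["position"])@s["eef_rot"]*1000
q=t[200:400,240:400].reshape(-1,3); q=q[np.isfinite(q[:,0])&(np.abs(q[:,1])<16)&(np.abs(q[:,0])<20)]
for a in range(-36,44,4):
    k=(q[:,2]>=a)&(q[:,2]<a+4); x=q[k]
    if len(x)>4: print(a,len(x),"x max %.1f"%np.percentile(x[:,0],95),"y",np.percentile(x[:,1],[3,50,97]).round(1))
E
```

```text
time_s: 17.65
position: [0.5739, -0.2377, 0.2177]
eef_rot: [[-0.963, 0.27, -0.001], [0.27, 0.963, 0.001], [0.001, 0.001, -1.0]]
contact_force: [-0.2, 0.1, -0.6]
finger_gap: 0.199
grip_force: 98.6
[ 0.5739 -0.2377  0.2177] [ 0.497  -0.2158  0.3607]
pred 317 117
((497.7376403808594, -217.2671356201172), (11.775726318359375, 12.178762435913086), 4.339262962341309) [316.2941 117.6667]
-36 370 x max 11.5 y [-14.1   0.5  15.1]
-32 351 x max 11.4 y [-14.4  -8.   14.9]
-28 2281 x max 11.0 y [-11.6   0.3  11.9]
-24 561 x max 11.3 y [-13.9   0.7  14.7]
-20 475 x max 11.4 y [-14.1   0.3  14.4]
-16 436 x max 11.3 y [-14.1   0.3  14.5]
-12 397 x max 11.4 y [-14.3   0.3  14.8]
-8 373 x max 11.3 y [-13.8   0.3  14.6]
-4 201 x max 10.5 y [-9.3  0.7  9. ]
0 231 x max 12.2 y [-8.  -0.1  9.1]
4 409 x max 12.5 y [-8.9  0.7 10. ]
24 27 x max 5.1 y [-2.7  0.8  3.3]
28 67 x max 5.0 y [-3.6  0.3  4.7]
32 15 x max 4.6 y [-3.8  1.8  5.3]
```

View pics/w5.png

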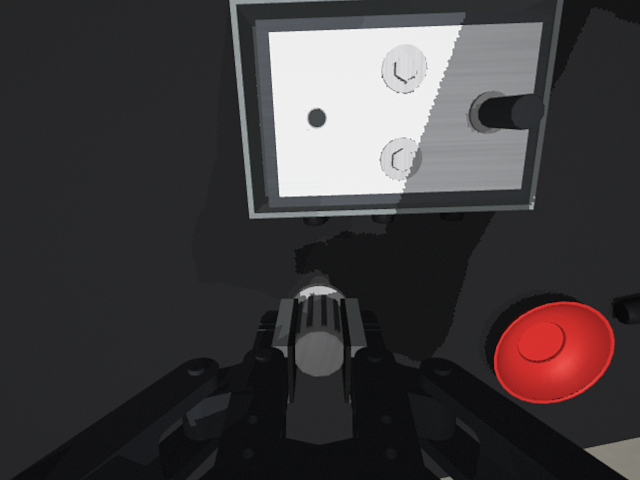

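```bash
python3 -m jog '[{"claw":0.0,"linear":[-0.04,0.01,0],"twist":[0,0,0]},{"claw":0.0,"linear":[-0.0366,0.0101,0],"twist":[0,0,0]},{"claw":0.0,"linear":[0,0,-0.04],"twist":[0,0,0]},{"claw":0.0,"linear":[0,0,-0.04],"twist":[0,0,0]},{"claw":0.0,"linear":[0,0,-0.015],"twist":[0,0,0]},{"claw":0.0,"linear":[0,0,0],"twist":[0,0,0]},{"claw":0.0,"linear":[0,0,0],"twist":[0,0,0]},{"claw":0.0,"linear":[0,0,0],"twist":[0,0,0]}]'
```

```text
time_s: 18.7
position: [0.4987, -0.2186, 0.1245]
eef_rot: [[-0.963, 0.269, 0.002], [0.269, 0.963, -0.001], [-0.002, -0.001, -1.0]]
contact_force: [0.7, -0.6, -0.6]
finger_gap: 0.201
grip_force: 98.6
```

```bash
python3 -m jog '[{"claw":0.0,"linear":[-0.0005,0.0007,-0.003],"twist":[0,0,0]},{"claw":0.0,"linear":[0,0,-0.003],"twist":[0,0,0]},{"claw":0.0,"linear":[0,0,0],"twist":[0,0,0]},{"claw":0.0,"linear":[0,0,0],"twist":[0,0,0]},{"claw":0.0,"linear":[0,0,0],"twist":[0,0,0]}]'
```

```text
time_s: 19.32
position: [0.4972, -0.2175, 0.1171]
eef_rot: [[-0.963, 0.269, 0.0], [0.269, 0.963, -0.0], [-0.0, -0.0, -1.0]]
contact_force: [-0.0, 0.7, -0.4]
finger_gap: 0.2
grip_force: 98.6
```

On target. I'll lower it in small steps.

```bash
python3 -m jog '[{"claw":0.0,"linear":[0,0,-0.002],"twist":[0,0,0]},{"claw":0.0,"linear":[0,0,-0.002],"twist":[0,0,0]},{"claw":0.0,"linear":[0,0,-0.002],"twist":[0,0,0]},{"claw":0.0,"linear":[0,0,0],"twist":[0,0,0]}]'; python3 -m jog '[{"claw":0.0,"linear":[0,0,-0.002],"twist":[0,0,0]},{"claw":0.0,"linear":[0,0,-0.002],"twist":[0,0,0]},{"claw":0.0,"linear":[0,0,0],"twist":[0,0,0]}]'
```

```text
time_s: 19.82
position: [0.497, -0.2173, 0.1108]
eef_rot: [[-0.963, 0.269, -0.0], [0.269, 0.963, 0.0], [0.0, 0.0, -1.0]]
contact_force: [0.7, 0.5, -0.2]
finger_gap: 0.197
grip_force: 98.6
time_s: 20.2
position: [0.4971, -0.2173, 0.1069]
eef_rot: [[-0.963, 0.269, -0.0], [0.269, 0.963, 0.0], [0.0, 0.0, -1.0]]
contact_force: [0.4, -0.2, -0.5]
finger_gap: 0.201
grip_force: 98.6
```

```bash
python3 -m jog '[{"claw":0.0,"linear":[0,0,-0.002],"twist":[0,0,0]},{"claw":0.0,"linear":[0,0,-0.002],"twist":[0,0,0]},{"claw":0.0,"linear":[0,0,0],"twist":[0,0,0]}]'
```

```text
time_s: 20.58
position: [0.497, -0.2173, 0.1029]
eef_rot: [[-0.963, 0.269, -0.0], [0.269, 0.963, 0.0], [0.0, 0.0, -1.0]]
contact_force: [-0.5, 0.1, -1.0]
finger_gap: 0.197
grip_force: 98.6
```

```bash
python3 -m jog '[{"claw":0.0,"linear":[0,0,-0.002],"twist":[0,0,0]},{"claw":0.0,"linear":[0,0,-0.002],"twist":[0,0,0]},{"claw":0.0,"linear":[0,0,0],"twist":[0,0,0]}]'; python3 -m jog '[{"claw":0.0,"linear":[0,0,-0.003],"twist":[0,0,0]},{"claw":0.0,"linear":[0,0,-0.003],"twist":[0,0,0]},{"claw":0.0,"linear":[0,0,0],"twist":[0,0,0]}]'
```

```text
time_s: 20.95
position: [0.497, -0.2173, 0.0989]
eef_rot: [[-0.963, 0.269, -0.0], [0.269, 0.963, 0.0], [0.0, 0.0, -1.0]]
contact_force: [-0.0, -0.2, -0.8]
finger_gap: 0.199
grip_force: 98.6
time_s: 21.32
position: [0.4969, -0.2172, 0.0927]
eef_rot: [[-0.963, 0.269, -0.001], [0.269, 0.963, 0.0], [0.001, 0.0, -1.0]]
contact_force: [-0.1, 0.3, -0.8]
finger_gap: 0.197
grip_force: 98.6
```

```bash
python3 -m jog '[{"claw":0.0,"linear":[0,0,-0.002],"twist":[0,0,0]},{"claw":0.0,"linear":[0,0,-0.002],"twist":[0,0,0]},{"claw":0.0,"linear":[0,0,-0.002],"twist":[0,0,0]},{"claw":0.0,"linear":[0,0,0],"twist":[0,0,0]}]'
```

```text
time_s: 21.82
position: [0.497, -0.2173, 0.0869]
eef_rot: [[-0.963, 0.269, -0.0], [0.269, 0.963, 0.0], [0.0, 0.0, -1.0]]
contact_force: [-0.0, 0.1, -0.3]
finger_gap: 0.196
grip_force: 98.6
```

```bash
python3 -m jog '[{"claw":0.0,"linear":[0,0,-0.0015],"twist":[0,0,0]},{"claw":0.0,"linear":[0,0,-0.0015],"twist":[0,0,0]},{"claw":0.0,"linear":[0,0,0],"twist":[0,0,0]}]'; python3 -m jog '[{"claw":0.0,"linear":[0,0,-0.001],"twist":[0,0,0]},{"claw":0.0,"linear":[0,0,0],"twist":[0,0,0]}]'
```

```text
time_s: 22.2
position: [0.4971, -0.2173, 0.0839]
eef_rot: [[-0.963, 0.269, -0.0], [0.269, 0.963, 0.0], [0.0, 0.0, -1.0]]
contact_force: [0.8, -0.3, -0.3]
finger_gap: 0.198
grip_force: 98.6
time_s: 22.45
position: [0.4973, -0.2175, 0.0835]
eef_rot: [[-0.963, 0.269, 0.0], [0.269, 0.963, -0.0], [-0.0, -0.0, -1.0]]
contact_force: [-0.8, 0.7, 3.6]
finger_gap: 0.198
grip_force: 99.3
```

Seated: contact comes exactly at the expected height. Next I'll press lightly once more, release, back away and check.

```bash
python3 -m jog '[{"claw":0.0,"linear":[0,0,-0.0007],"twist":[0,0,0]},{"claw":0.0,"linear":[0,0,0.001],"twist":[0,0,0]},{"claw":0.03,"linear":[0,0,0],"twist":[0,0,0]},{"claw":0.05,"linear":[0,0,0],"twist":[0,0,0]},{"claw":0.06,"linear":[0,0,0],"twist":[0,0,0]},{"claw":0.06,"linear":[0,0,0],"twist":[0,0,0]},{"claw":0.06,"linear":[0,0,0.03],"twist":[0,0,0]},{"claw":0.06,"linear":[0,0,0.04],"twist":[0,0,0]},{"claw":0.06,"linear":[0,0,0.05],"twist":[0,0,0]},{"claw":0.06,"linear":[0,0,0.02],"twist":[0,0,0]},{"claw":0.06,"linear":[0,0,0],"twist":[0,0,0]},{"claw":0.06,"linear":[0,0,0],"twist":[0,0,0]}]'
python3 - <<'E'
from h import *
np.set_printoptions(precision=4,suppress=True)
for n in("wrist","top"):
  p=shot(n); w=world(p); save(p,"f_"+n+".png")
  for t,zt in(("drift_handle",.130),("bolt_head",.109)):
    for r in nets.masks_of(t,p)[:2]:
        q=w[r["mask"]]; q=q[np.isfinite(q[:,2])]; k=abs(q[:,2]-zt)<.003
        print(n,t,round(r["score"],2),np.round(r["box"]),k.sum(),np.percentile(q[:,2],98))
        if k.sum()>5: print(q[k].mean(0),cv2.minEnclosingCircle((q[k][:,:2]*1000).astype(np.float32)))
E
```

```text
time_s: 23.95
position: [0.4965, -0.217, 0.2221]
eef_rot: [[-0.963, 0.269, -0.002], [0.269, 0.963, 0.001], [0.002, 0.0, -1.0]]
contact_force: [-0.8, 0.2, -0.5]
finger_gap: 0.707
grip_force: 0.0
wrist drift_handle 0.75 [  1.   0. 165.  74.] 0 0.051545938166412814
wrist drift_handle 0.59 [456. 204. 520. 256.] 728 0.13127232897126315
[ 0.5256 -0.1011  0.1301] ((526.36376953125, -100.77991485595703), 10.108468055725098)
wrist bolt_head 0.65 [300. 210. 336. 250.] 612 0.11025280193652855
[ 0.4968 -0.2166  0.1089] ((497.1735534667969, -216.7457733154297), 10.629302978515625)
wrist bolt_head 0.65 [456. 203. 518. 254.] 115 0.13127401474548775
[ 0.5208 -0.1056  0.109 ] ((525.189453125, -101.75447845458984), 9.638493537902832)
top drift_handle 0.68 [348. 228. 364. 243.] 66 0.1329362503119079
[ 0.5247 -0.1004  0.13  ] ((524.6918334960938, -100.62773895263672), 9.7496337890625)
top bolt_head 0.19 [194. 204. 264. 247.] 0 0.05604834035146279
```

View pics/f_wrist.png

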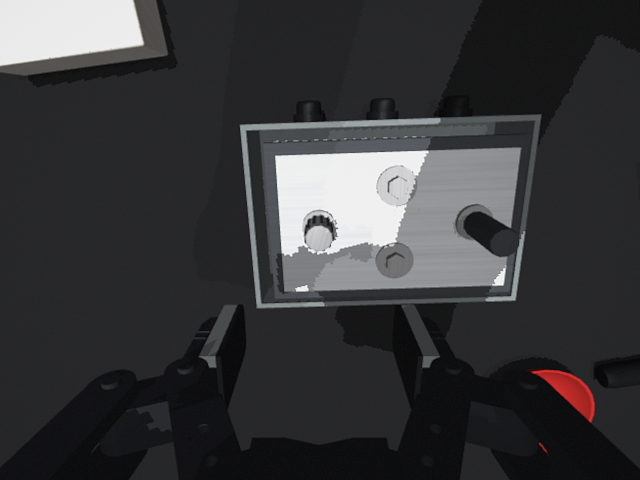

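The bolt at (318,232) has its top at 109 mm and the drift at (488,230) has its top at 130 mm. Both match being fully home, and both stand upright. The gripper is clear, so I'll hand the job in.

```bash
python3 -c "
from rig import order; print(order.close_job())"
```

```text
the job is handed in; nothing more can be done
None
```

The drift and the thumb bolt both stand upright and fully home in the plate, the gripper is clear, and the job was handed in at about 24 s of the 72 s allowed; the verdict was not reported back.

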